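# Set the iris damper to its mark and clamp it

## Task

Push the lever of the iris damper round its arc with the outside of the fingers until its pointer lines up with the arrow of the clip on the scale, and let it rest there. Then push the clamp lever at the side of the damper round, away from the robot, up to its stop to lock the setting; once it is clamped the ring must not be turned any more. Do not take either post between the fingers, and leave the oil can, bearing and fitting where they stand.

Things in the scene. Friction and masses are not known exactly. Their poses are not given: they have to be found in the camera images.
- iris: the iris damper, a grey metal drum (radius 80 mm) standing fixed on the bench with a round flat flange (radius 135 mm, top face at 52 mm) that carries a scale of black strokes, 6 degrees apart, on the side facing the robot. Origin: on the drum's axis at bench height; z up; its -x points to the middle of the scale, roughly to the robot. Highest fixed part 68 mm
- ring (a joint): angle of the damper's inner ring with its lever, rad, turns about the drum's vertical axis between stops at -1.05 and 1.05; 0 = lever over the middle of the scale (the damper's -x), positive = counter-clockwise seen from above. Stiff with friction (about 2 to 3 N at the post); it stays where it is left. The lever starts on the negative side of the clip's mark
- lever_post (a point): centre of the top of the upright black post on the ring's lever: round, 14 mm thick, top 110 mm and foot 68 mm above the bench, 90 mm from the drum's axis. The metal lever below it lies at 63 to 68 mm
- pointer (a point): tip of the lever's small pointer, 112 mm from the drum's axis, 57 mm above the bench, on the line from the axis through the post
- clip: small dark metal clip fixed on the rim of the flange, its arrow-shaped end pointing inwards at the pointer's track; it marks the wanted setting. Origin: on the drum's axis at bench height; z up; the arrow lies along its -x. So the wanted ring angle = yaw of the clip minus yaw of the damper. Top 60 mm above the bench
- arrow (a point): tip of the clip's arrow, 115 mm from the drum's axis, 56 mm above the bench (3 mm outside the track of the pointer's tip)
- clamp (a joint): angle of the clamp lever on the flange at the damper's right-hand side (its -y), rad: near 0 = open, sticking out to the damper's -y; 1.2 = at its stop, turned counter-clockwise (seen from above), away from the robot: clamped. Light friction (about 2 N at the post); stays where it is left
- clamp_post (a point): centre of the top of the upright black post at the end of the clamp lever: round, 14 mm thick, top 107 mm and foot 65 mm above the bench, 55 mm from the clamp's pivot
- clamp_pivot (a point): on the vertical pivot axis of the clamp lever, at the height of the post's top (107 mm), 115 mm from the drum's axis towards the damper's -y
- oil_can: loose can with a screw cap, 58 mm across, 103 mm tall, behind the damper on its left; a bystander. Origin: centre of its underside
- bearing: loose ball bearing lying flat, 62 mm across, 16 mm high, in front of the damper; a bystander. Origin: centre of its underside
- fitting: loose hose fitting, 29x33x30 mm, standing in front of the damper on its right; a bystander. Origin: centre of its underside

How it is judged:
By the outcome, as a careful person would: the job done as asked, in the order asked, and still so for the second after the job is handed in, with the robot touching nothing.
It also fails if it takes over 56 s, if anything falls off the work surface, if the arm or the gripper's body presses on something with over 40 N, if the wrist force passes 120 N, or if a joint passes its speed limit or range.

## Robot

A 6-joint arm with a two-finger parallel gripper is mounted at the origin on a cart in front of the work surface, level with it; the furniture and walls round the work are solid. World frame = base frame: x ahead of the robot, y to its left, z up, the work surface at z = 0. Lengths are in m, angles in rad, forces in N, time in s.
With the tool pointing down it reaches from about 0.35 to 0.775 m from the base axis. Payload 7.3 kg.
Tool frame: the origin (TCP) lies on the centre line of the jaws, within the pads' length; the fingertips stand robot.nose_length ahead of it and the grasp point (between the pads) is the TCP (robot.nose_length is the distance from the TCP to the fingertips, in m); z points along the fingers, y is the direction in which the jaws open and shut (so a half turn about z gives the same grasp; the last joint's range is limited). The gripper opens to 92 mm and grips with 3 to 60 N. Pads are 19 mm wide; open, the fingers measure 130 mm over their backs; the gripper's body (75 mm by 190 mm) begins 47 mm behind the grasp point.
Start: joints at [-1.341, 0.342, 1.524, -0, 1.275, -0.146], TCP at [0.193, -0.488, 0.246] pointing down, gripper open.
Joint ranges: [-2.53, 2.53], [-0.77, 2.02], [0.04, 2.7], [-1, 4.14], [0.28, 2.66], [-3.11, 3.11]. Speed limits (rad/s): [2.57, 2.57, 3.14, 3.14, 3.14, 3.14].

## Interface

Orientations are given as [roll, pitch, yaw] about the fixed x, y, z axes, in that order (R = Rz(yaw) Ry(pitch) Rx(roll)).
In Python, from cell import robot, read_camera gives the robot as it stands.
- The arm moves only by the shell command python3 -m crank 'ROWS' [FORCE]. ROWS is JSON, a list of rows, each a list of 7 numbers: the shift along the tool's x, y, z in cm, then the turn, a rotation vector about the tool's x, y, z in degrees, then the opening, from 0 (shut) to 1 (fully open). In form: [[tx, ty, tz, wx, wy, wz, jaw], ...]. A call has 1 to 5 rows; each row is the pose to reach, as a shift and turn from the pose commanded when the call began, along the tool's axes at that moment; what a row does not reach only later rows make up. A row lasts 1/8 s, in which the tool goes at most 62.5 mm and 10.7 degrees, less where a joint would pass 70% of its speed; a pose out of reach is approached as far as the arm can. A call with a gripper value outside its range is refused whole. The fingers move at their own pace and stop on an object; FORCE is the grip in N (left out, the last holds). Time passes only in rows, so rows that repeat a pose let the fingers close. It gives the time, the measured TCP pose, the force and the opening at its end, in the units of the state.
- robot.observe(): the state, without advancing time (a new reading comes with each control period).
- read_camera(name): name is "scene" or "top" or "wrist"; returns a dict with "frame" (384x512x3 uint8, red, green, blue), "intrinsics" (3x3 intrinsics, pixels), "R" (3x3) and "t" (3): a world point X has camera coordinates R X + t. Camera axes: x right, y down, z forward; pixel columns grow to the right and rows downward; lengths in m; the calibration is good to about 2 mm. A picture is of the moment at which its call begins. There is no depth.
- robot.hand_in(): hands the job in, once; it reports no verdict.
The state is a dict: "time": time; "qpos": joint angles; "qvel": joint speeds; "joint_efforts": joint torques, N m; "tool_pos": TCP position; "tool_rot": TCP orientation; "contact_force": force on the tool from outside, world axes, zero at the start; "torque": the same for the moment, N m; "opening": finger opening in m.
Only numpy, scipy, OpenCV 4.12 (cv2) and the standard library are available. Lean on these libraries where they do the work, as an engineer would, in place of code of your own. Each camera call takes 0.05 s, during which the arm holds its last target.

## Working session

There is one attempt and no reset: what is moved stays moved. The work goes in short steps, Python scripts to look and compute and a shell command to move; the robot and the scene stay as the last step left them, time stands still between calls to the robot, and variables do not carry over. Pictures are saved under pics/ and viewed, and the job is handed in when it is done.

```bash
ls; mkdir -p pics
cat > h.py <<'E'
import numpy as np, cv2
from cell import robot, read_camera
def shot(n,fn):
    c=read_camera(n); cv2.imwrite('pics/'+fn,c['frame'][:,:,::-1]); return c
def proj(c,X):
    p=c['R']@np.array(X,float)+np.array(c['t']); q=c['intrinsics']@p; return q[:2]/q[2]
def ray(c,u,v,z):
    K=np.array(c['intrinsics']);R=np.array(c['R']);t=np.array(c['t'])
    d=R.T@np.linalg.inv(K)@[u,v,1]; o=-R.T@t
    return o+d*(z-o[2])/d[2]
E
python3 - <<'E'
from h import *
import pickle
C={n:shot(n,n+'0.png') for n in('top','scene')}
pickle.dump(C,open('c0.pkl','wb'))
s=robot.observe();print(s, robot.nose_length)
for n in C: print(n,-C[n]['R'].T@C[n]['t'])
E
```

```text
pics
{'time': 0.1, 'qpos': array([-1.34101793e+00,  3.42654544e-01,  1.52492367e+00,  7.47998934e-06,
        1.27540334e+00, -1.46013556e-01]), 'qvel': array([ 0.00048645, -0.00169653, -0.00187514,  0.00013203, -0.00133491,
       -0.00059152]), 'joint_efforts': array([ 1.87231242e-03, -4.32004416e+01, -2.44693691e+01,  7.19974469e-02,
        5.25837368e-02, -5.62705270e-05]), 'tool_pos': array([ 0.19261793, -0.48802397,  0.24511291]), 'tool_rot': array([-3.14021957e+00, -2.09155266e-04,  3.75789625e-01]), 'contact_force': array([-0.19949458, -0.57519113, -0.6343867 ]), 'torque': array([ 0.03476315,  0.02919131, -0.03091029]), 'opening': 0.09175739650588446} 0.019
top [0.39232921 0.05899873 0.95679698]
scene [0.18025087 0.69001156 0.83040466]
```

View pics/top0.png

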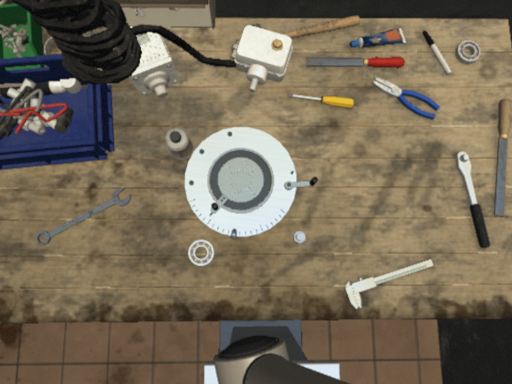

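View pics/scene0.png

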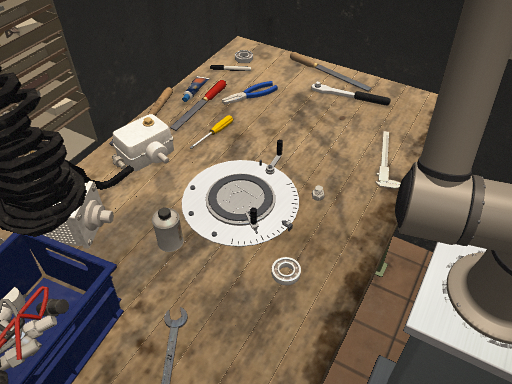

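Run:
```python
from h import *
a=cv2.imread('pics/top0.png')[115:275,170:330]; cv2.imwrite('pics/top0z.png',cv2.resize(a,(0,0),fx=3.75,fy=3.75,interpolation=cv2.INTER_CUBIC))
a=cv2.imread('pics/scene0.png')[130:290,150:350]; cv2.imwrite('pics/scene0z.png',cv2.resize(a,(0,0),fx=3.75,fy=3.75,interpolation=cv2.INTER_CUBIC))
```

```text
(no output)
```

View pics/top0z.png

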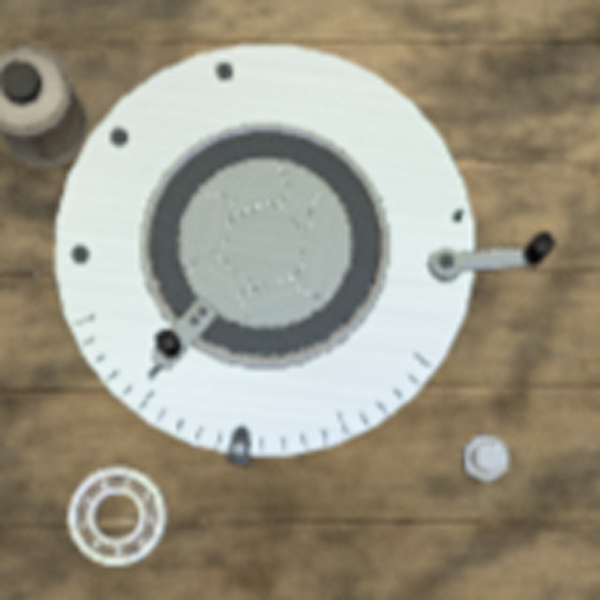

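View pics/scene0z.png

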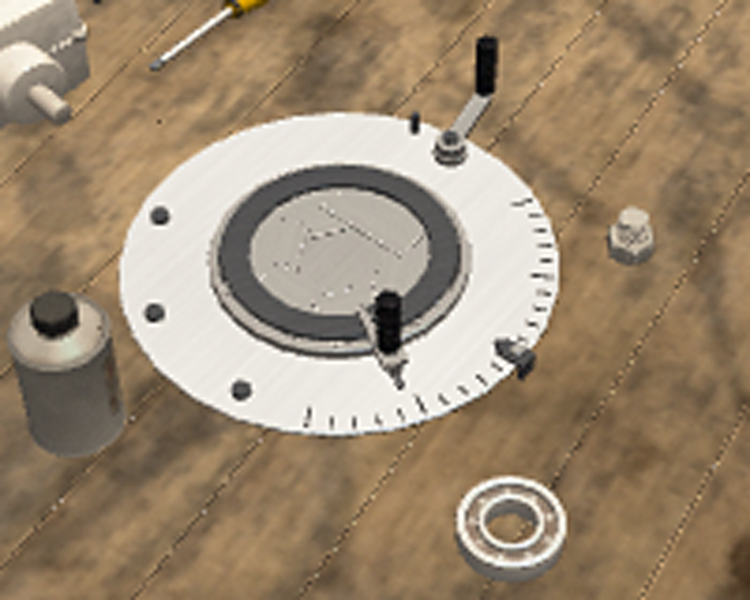

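```bash
cat >> h.py <<'E'
def z2(c,x,y,z,f=3.75,ox=170,oy=115): return ray(c,ox+(x+.5)/f-.5,oy+(y+.5)/f-.5,z)
E
python3 - <<'E'
from h import *
import pickle
C=pickle.load(open('c0.pkl','rb'));T=C['top'];S=C['scene']
im=T['frame']; hsv=cv2.cvtColor(im,cv2.COLOR_RGB2HSV)
m=((hsv[...,1]<45)&(hsv[...,2]>170)).astype(np.uint8)
n,l,st,ce=cv2.connectedComponentsWithStats(m); i=1+np.argmax(st[1:,4]); 
cs,_=cv2.findContours((l==i).astype(np.uint8),0,cv2.CHAIN_APPROX_NONE)
h=cv2.convexHull(cs[0])[:,0]
P=np.array([ray(T,u,v,.052)[:2] for u,v in h]); A=np.c_[2*P,np.ones(len(P))]
s=np.linalg.lstsq(A,(P**2).sum(1),rcond=None)[0]; c=s[:2]; print('center',c,'r',np.sqrt(s[2]+c@c), st[i])
def rep(n,p):
    d=p[:2]-c; print(n,p[:2].round(4),'r',np.hypot(*d).round(4),'ang',np.degrees(np.arctan2(-d[1],-d[0])).round(2))
rep('post',z2(T,168,341,.110)); rep('ptr',z2(T,152,375,.057)); rep('arrow',z2(T,241,428,.056));rep('arrow tail',z2(T,238,460,.056))
rep('clamppost',z2(T,544,240,.107)); rep('pivot',z2(T,446,261,.075))
rep('scaleL',z2(T,85,318,.052));rep('scaleR',z2(T,421,359,.052));rep('longL',z2(T,147,400,.052));rep('longR',z2(T,341,421,.052))
f=lambda x,y,z:z2(S,x,y,z,ox=150,oy=130)
print('scene');rep('post',f(389,297,.110)); rep('ptr',f(401,386,.057)); rep('arrow',f(498,345,.056))
rep('clamppost',f(486,42,.107)); rep('pivot',f(450,140,.075));rep('scaleL',f(308,414,.052));rep('scaleR',f(525,203,.052))
E
```

```text
center [0.5797965  0.06788231] r 0.13681701333463045 [ 184  127  125  110 6375]
post [0.5099 0.1289] r 0.0928 ang -41.13
ptr [0.4958 0.1431] r 0.1127 ang -41.85
arrow [0.4625 0.0874] r 0.1189 ang -9.47
arrow tail [0.4427 0.0893] r 0.1387 ang -8.87
clamppost [ 0.5708 -0.0964] r 0.1646 ang 86.88
pivot [ 0.5644 -0.0406] r 0.1096 ang 81.9
scaleL [0.5328 0.1863] r 0.1274 ang -68.36
scaleR [ 0.5058 -0.026 ] r 0.1195 ang 51.77
longL [0.4807 0.1465] r 0.1265 ang -38.41
longR [0.4669 0.0249] r 0.1208 ang 20.83
scene
post [0.5099 0.1297] r 0.0934 ang -41.51
ptr [0.4939 0.1442] r 0.1148 ang -41.62
arrow [0.4606 0.0888] r 0.121 ang -9.93
clamppost [ 0.5682 -0.0955] r 0.1638 ang 85.96
pivot [ 0.5597 -0.033 ] r 0.1028 ang 78.75
scaleL [0.5314 0.1843] r 0.1261 ang -67.44
scaleR [ 0.502  -0.0274] r 0.123 ang 50.76
```

```bash
python3 -m crank '[[2,-1.8,0,0,0,9.5,0],[5.5,-4.8,0,0,0,19,0],[10,-8.5,0,0,0,28.5,0],[14,-12,0,0,0,38,0],[18,-15.5,0,0,0,47.5,0]]' 10
python3 - <<'E'
from h import *
import pickle
C=pickle.load(open('c0.pkl','rb'));T=C['top']
print(z2(T,20,82,.103))
s=robot.observe();y=s['tool_rot'][2];d=np.array([.530,.169])-s['tool_pos'][:2];print(s['tool_pos'],s['tool_rot'],np.cos(y)*d[0]+np.sin(y)*d[1],np.sin(y)*d[0]-np.cos(y)*d[1])
E
```

```text
time: 0.72
tool_pos: [0.3034, -0.277, 0.2455]
tool_rot: [-3.141, 0.0, -0.457]
contact_force: [0.8, -0.0, 0.0]
opening: 0.0465
[0.67147661 0.22173174 0.103     ]
[ 0.30341943 -0.27698943  0.24554532] [-3.14139862e+00  1.67145523e-04 -4.56964845e-01] 0.00655014385973296 -0.5002023873557062
```

```bash
python3 -m crank '[[0,-4,0,0,0,0,0],[0,-10,0,0,0,0,0],[0,-16,0,0,0,0,0],[0,-22,0,0,0,0,0],[0,-28,0,0,0,0,0]]'; python3 -m crank '[[0.2,-6,0,0,0,0,0],[0.3,-12,0,0,0,0,0],[0.5,-17,0,0,0,0,0],[0.7,-19.5,0,0,0,0,0],[0.7,-19.5,0,0,0,0,0]]';  python3 - <<'E'
from h import *
import pickle
W=shot('wrist','w1.png');T=shot('top','t1.png');pickle.dump(W,open('w1.pkl','wb'))
s=robot.observe();y=s['tool_rot'][2];d=np.array([.530,.169])-s['tool_pos'][:2];print(s['tool_pos'],s['tool_rot'],np.cos(y)*d[0]+np.sin(y)*d[1],np.sin(y)*d[0]-np.cos(y)*d[1],s['opening'])
E
```

```text
time: 1.35
tool_pos: [0.4256, -0.0248, 0.2457]
tool_rot: [3.141, -0.0, -0.451]
contact_force: [0.7, -1.2, -0.3]
opening: 0.0011
time: 1.98
tool_pos: [0.5165, 0.147, 0.2448]
tool_rot: [3.141, 0.001, -0.449]
contact_force: [-0.2, -0.4, 0.2]
opening: 0.0004
[0.51588842 0.14527883 0.24519485] [ 3.14040084e+00  9.39517917e-04 -4.50863254e-01] 0.002365103305839328 -0.02749976802370136 0.00038188302767993974
```

View pics/w1.png

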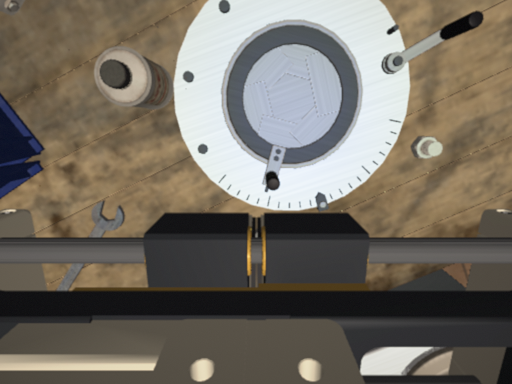

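View pics/t1.png

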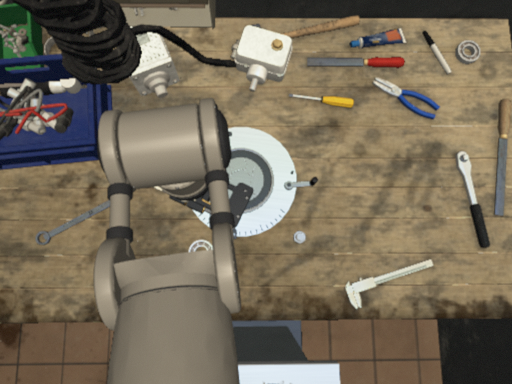

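Run:
```python
from h import *
a=cv2.imread('pics/w1.png')[0:220,160:420]; cv2.imwrite('pics/w1z.png',cv2.resize(a,(0,0),fx=2.7,fy=2.7,interpolation=cv2.INTER_CUBIC))
```

```text
(no output)
```

View pics/w1z.png

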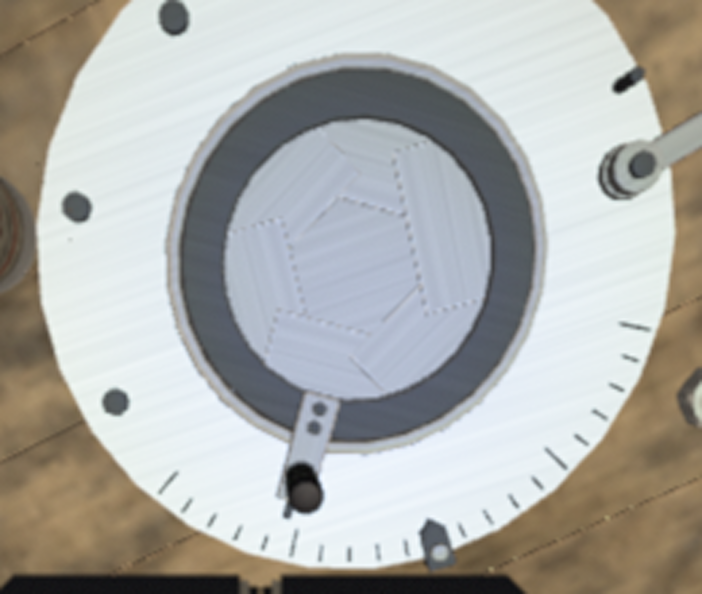

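Run:
```python
from h import *
import pickle
W=pickle.load(open('w1.pkl','rb'))
f=lambda x,y,z:z2(W,x,y,z,f=2.7,ox=160,oy=0)
P=np.array([f(*p,.052)[:2] for p in [(38,230),(75,85),(63,360),(180,527),(345,568),(480,545),(590,470),(674,230),(655,110),(650,350)]])
A=np.c_[2*P,np.ones(len(P))];s=np.linalg.lstsq(A,(P**2).sum(1),rcond=None)[0]; c=s[:2]; print('center',c,'r',np.sqrt(s[2]+c@c))
def rep(n,p):
    d=p[:2]-c; print(n,p[:2].round(4),'r',np.hypot(*d).round(4),'ang',np.degrees(np.arctan2(-d[1],-d[0])).round(2))
rep('post',f(305,494,.11));rep('ptr',f(287,516,.057));rep('arrow',f(430,521,.056));rep('arrowtail',f(440,565,.056))
for n,p in zip([-60,-30,30,60],[(168,483),(295,543),(555,458),(635,326)]): rep(n,f(*p,.052))
rep('pivot',f(642,164,.075))
```

```text
center [0.57883568 0.07162349] r 0.1347240040083346
post [0.5141 0.1294] r 0.0868 ang -41.75
ptr [0.4962 0.1432] r 0.1093 ang -40.91
arrow [0.4656 0.0855] r 0.1141 ang -6.97
arrowtail [0.4441 0.0893] r 0.1359 ang -7.49
-60 [0.5325 0.1859] r 0.1233 ang -67.93
-30 [0.4816 0.1457] r 0.1222 ang -37.33
30 [0.4671 0.0229] r 0.1219 ang 23.56
60 [ 0.5066 -0.0283] r 0.1233 ang 54.15
pivot [ 0.5678 -0.0399] r 0.112 ang 84.35
```

```bash
python3 -m crank '[[0.2,-2.7,0,0,0,0,0],[0.2,-2.7,5,0,0,0,0],[0.2,-2.7,10,0,0,0,0],[0.2,-2.7,14,0,0,0,0],[0.2,-2.7,14.8,0,0,0,0]]'; python3 -m crank '[[0,0,0,0,0,0,0]]'
python3 - <<'E'
from h import *
W=shot('wrist','w2.png')
E
```

```text
time: 2.7
tool_pos: [0.5282, 0.1676, 0.0956]
tool_rot: [3.138, 0.004, -0.453]
contact_force: [0.4, 0.2, -0.3]
opening: 0.0005
time: 2.82
tool_pos: [0.5304, 0.1685, 0.0985]
tool_rot: [-3.141, -0.001, -0.452]
contact_force: [-0.2, -0.6, 0.9]
opening: 0.0007
```

View pics/w2.png

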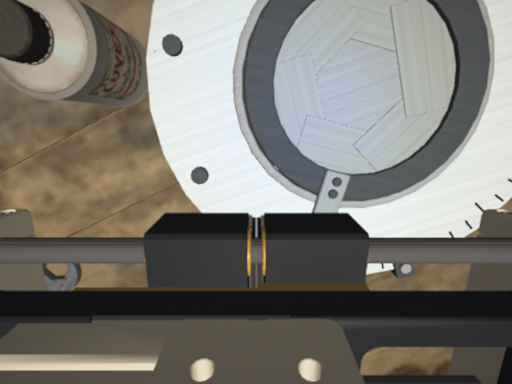

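```bash
python3 -m crank '[[0,1.2,0,0,0,0,0],[0,2,0,0,0,0,0],[0,2.8,0,0,0,0,0],[0,3.6,0,0,0,0,0],[0,4.2,0,0,0,0,0]]'; python3 -m crank '[[0,0.5,0,0,0,0,0],[0,0.9,0,0,0,0,0],[0,0.9,0,0,0,0,0]]'
python3 - <<'E'
from h import *
import pickle
W=shot('wrist','w3.png');S=shot('scene','s3.png');pickle.dump((W,S),open('c3.pkl','wb'))
a=cv2.imread('pics/s3.png')[130:290,150:350]; cv2.imwrite('pics/s3z.png',cv2.resize(a,(0,0),fx=3.75,fy=3.75,interpolation=cv2.INTER_CUBIC))
E
```

```text
time: 3.5
tool_pos: [0.5115, 0.1309, 0.0978]
tool_rot: [-3.142, -0.0, -0.451]
contact_force: [-0.1, 3.9, 1.1]
opening: 0.0004
time: 3.88
tool_pos: [0.5077, 0.1227, 0.0976]
tool_rot: [3.141, -0.0, -0.451]
contact_force: [-0.2, 0.4, 0.0]
opening: 0.0008
```

View pics/w3.png

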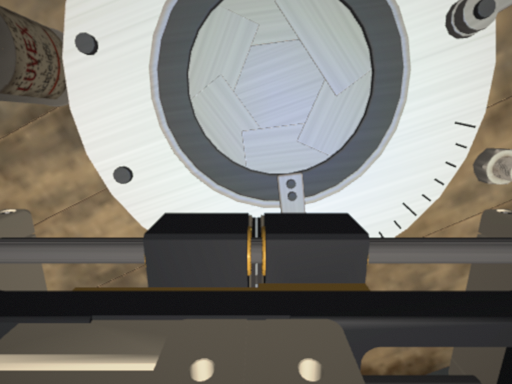

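View pics/s3z.png

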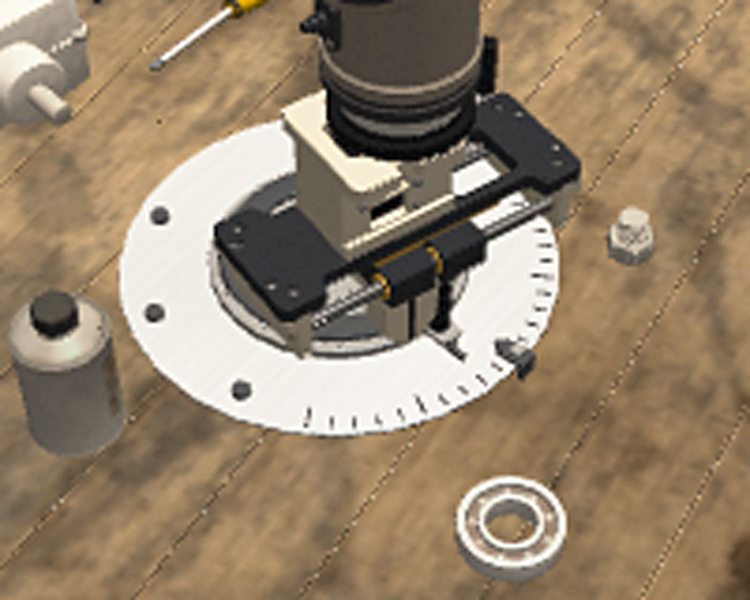

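```bash
python3 - <<'E'
from h import *
import pickle
C=pickle.load(open('c0.pkl','rb'))
for n in ('scene','top'):
    T=C[n]; im=T['frame']; hsv=cv2.cvtColor(im,cv2.COLOR_RGB2HSV)
    m=((hsv[...,1]<45)&(hsv[...,2]>(185 if n=='scene' else 170))).astype(np.uint8); m[:100]=0; m[:,:170]=0;m[:,320:]=0
    k,l,st,ce=cv2.connectedComponentsWithStats(m); i=1+np.argmax(st[1:,4]); print(st[i])
    cs,_=cv2.findContours((l==i).astype(np.uint8),0,cv2.CHAIN_APPROX_NONE)
    h=cv2.convexHull(max(cs,key=len))[:,0]
    P=np.array([ray(T,u,v,.052)[:2] for u,v in h])
    from scipy.optimize import least_squares
    r=least_squares(lambda p:np.hypot(*(P-p[:2]).T)-.135,[.579,.07],loss='soft_l1',f_scale=.001); c=r.x;print(n,c)
    if n=='scene':
        f=lambda x,y,z:z2(T,x,y,z,ox=150,oy=130)
        pts={'ptr0':(401,386,.057),'ptr':(463,358,.057),'arrow':(497,342,.056),'clipmid':(516,356,.058),'L60':(308,416,.052),'R60':(526,203,.052),'L30':(421,404,.052)}
    else:
        f=lambda x,y,z:z2(T,x,y,z)
        pts={'ptr0':(152,375,.057),'arrow':(241,428,.056),'L60':(85,318,.052),'R60':(421,359,.052),'L30':(147,400,.052),'R30':(341,421,.052)}
    for k,p in pts.items():
        d=f(*p)[:2]-c;print(k,np.hypot(*d).round(4),np.degrees(np.arctan2(-d[1],-d[0])).round(2))
E
python3 - <<'E'
import cv2
a=cv2.imread('pics/s3.png')[205:245,255:305]; cv2.imwrite('pics/s3zz.png',cv2.resize(a,(0,0),fx=14,fy=14,interpolation=cv2.INTER_CUBIC))
E
```

```text
[ 182  160  117   86 4732]
scene [0.57762017 0.07249426]
ptr0 0.1102 -40.58
ptr 0.1104 -18.94
arrow 0.1164 -7.17
clipmid 0.1322 -8.72
L60 0.1224 -67.44
R60 0.1258 52.75
L30 0.1228 -37.0
[ 184  127  125  110 6375]
top [0.57983277 0.07183241]
ptr0 0.1101 -40.31
arrow 0.1183 -7.58
L60 0.1237 -67.67
R60 0.1227 52.9
L30 0.1241 -36.97
R30 0.1223 22.55
```

View pics/s3zz.png

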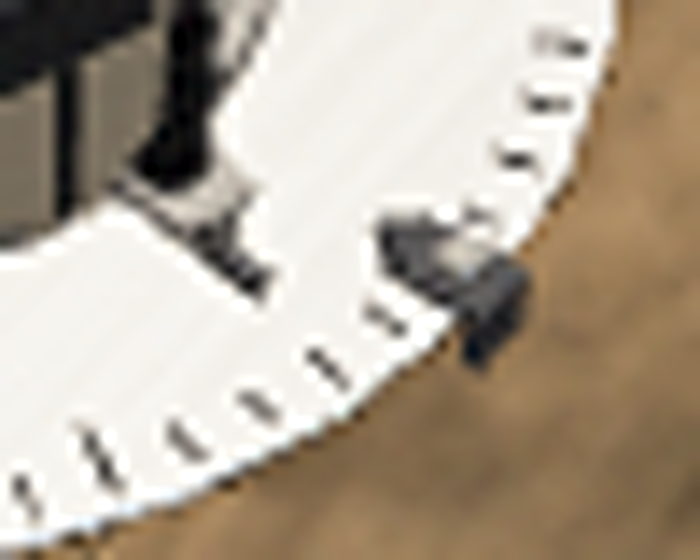

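```bash
python3 -m crank '[[0,0.5,0,0,0,0,0],[0,1,0,0,0,0,0],[0,1.3,0,0,0,0,0],[0,1.4,0,0,0,0,0],[0,1.4,0,0,0,0,0]]'
python3 - <<'E'
from h import *
import pickle
S=shot('scene','s4.png')
a=cv2.imread('pics/s4.png')[205:245,255:305]; cv2.imwrite('pics/s4zz.png',cv2.resize(a,(0,0),fx=14,fy=14,interpolation=cv2.INTER_CUBIC))
E
```

```text
time: 4.6
tool_pos: [0.5016, 0.1105, 0.0978]
tool_rot: [3.141, -0.0, -0.451]
contact_force: [1.3, 1.0, 0.5]
opening: 0.0005
```

View pics/s4zz.png

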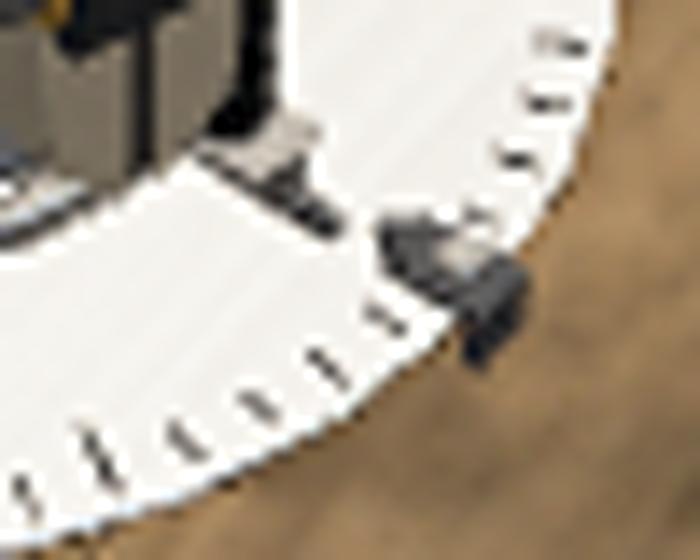

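Run:
```python
from h import *
import pickle
S=pickle.load(open('c0.pkl','rb'))['scene'];c=[.5776,.0725]
for a in (-19,-12,-11,-10,-9,-8,-7,-6):
    t=np.radians(a)
    for r in (.110,.115): 
        p=proj(S,[c[0]-r*np.cos(t),c[1]-r*np.sin(t),.0565]);print(a,r,((p+.5-[255,205])*14-.5).round(0),end=' ')
    print()
```

```text
-19 0.11 [258. 289.] -19 0.115 [280. 308.] 
-12 0.11 [317. 242.] -12 0.115 [342. 259.] 
-11 0.11 [325. 235.] -11 0.115 [350. 251.] 
-10 0.11 [333. 228.] -10 0.115 [358. 244.] 
-9 0.11 [340. 221.] -9 0.115 [366. 236.] 
-8 0.11 [348. 214.] -8 0.115 [374. 229.] 
-7 0.11 [355. 206.] -7 0.115 [381. 221.] 
-6 0.11 [362. 199.] -6 0.115 [388. 213.]
```

```bash
python3 -m crank '[[0,0.15,0,0,0,0,0],[0,0.3,0,0,0,0,0],[0,0.4,0,0,0,0,0],[0,0.4,0,0,0,0,0]]'
python3 - <<'E'
from h import *
import pickle
S=shot('scene','s5.png')
a=cv2.imread('pics/s5.png')[205:245,255:305]; cv2.imwrite('pics/s5zz.png',cv2.resize(a,(0,0),fx=14,fy=14,interpolation=cv2.INTER_CUBIC))
E
```

```text
time: 5.15
tool_pos: [0.4999, 0.1069, 0.0977]
tool_rot: [3.141, 0.0, -0.451]
contact_force: [2.2, 2.0, 0.3]
opening: 0.0008
```

View pics/s5zz.png

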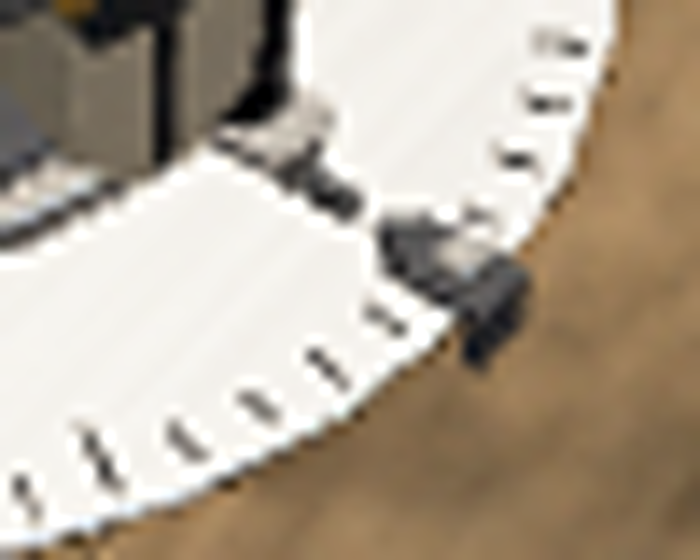

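```bash
python3 -m crank '[[0,-1.5,0,0,0,0,0],[0,-3.5,0,0,0,0,0],[0,-4,-4,0,0,0,0],[-2,-4,-8,0,0,0,0],[-6,-2,-11,0,0,0,0]]'; python3 -m crank '[[-3,4,0,0,0,0,0],[-3,4,0,0,0,0,0]]'
python3 - <<'E'
from h import *
import pickle
W=shot('wrist','w6.png');S=shot('scene','s6.png')
pickle.dump((W,S),open('c6.pkl','wb'))
a=cv2.imread('pics/s6.png')[205:245,255:305]; cv2.imwrite('pics/s6zz.png',cv2.resize(a,(0,0),fx=12,fy=12,interpolation=cv2.INTER_CUBIC))
E
```

```text
time: 5.82
tool_pos: [0.4556, 0.1527, 0.2091]
tool_rot: [-3.14, -0.002, -0.45]
contact_force: [0.3, 0.2, -0.4]
opening: -0.0
time: 6.08
tool_pos: [0.4074, 0.1286, 0.2078]
tool_rot: [3.14, 0.002, -0.451]
contact_force: [0.7, 0.7, 0.1]
opening: 0.0005
```

View pics/s6zz.png

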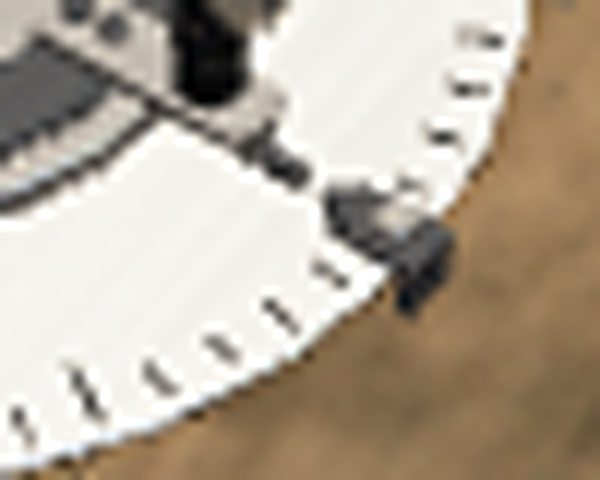

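View pics/w6.png

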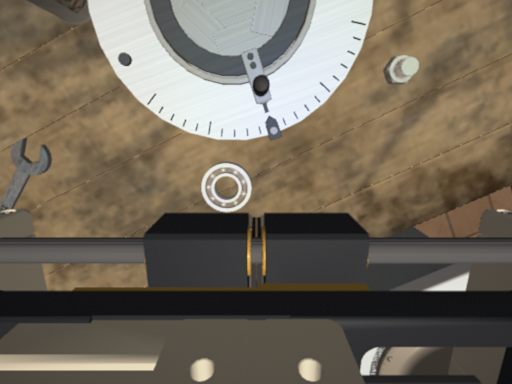

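Run:
```python
from h import *
a=cv2.imread('pics/w6.png')[40:145,225:315]; cv2.imwrite('pics/w6z.png',cv2.resize(a,(0,0),fx=5.7,fy=5.7,interpolation=cv2.INTER_CUBIC))
```

```text
(no output)
```

View pics/w6z.png

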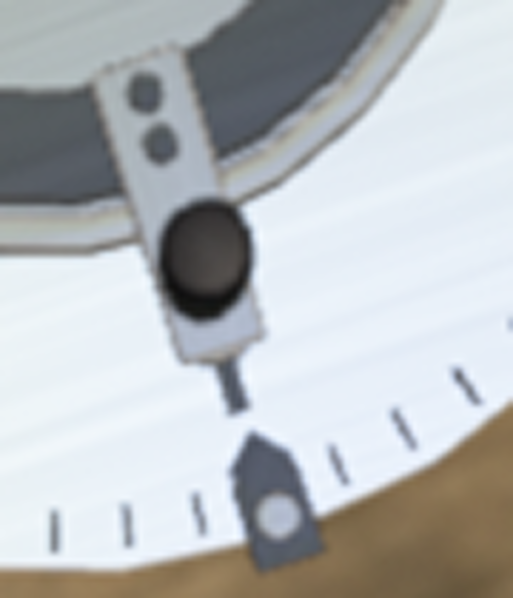

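Run:
```python
from h import *
import pickle
W,S=pickle.load(open('c6.pkl','rb'))
f=lambda x,y,z:z2(W,x,y,z,f=5.7,ox=225,oy=40)
pts={'tip':(238,411,.057),'ptrbase':(229,362,.057),'arrow':(253,433,.056),'disc':(278,516,.060),'h1':(145,93,.068),'h2':(160,143,.068),'post':(207,243,.110),'-6':(201,514,.052),'6':(341,464,.052),'12':(404,429,.052)}
for c in ([.579,.0715],[.5776,.0725],[.579,.073]):
    print(c)
    for k,p in pts.items():
        q=f(*p)[:2]; d=q-c;print(k,q.round(4),np.hypot(*d).round(4),np.degrees(np.arctan2(-d[1],-d[0])).round(2),end='; ')
    print()
```

```text
[0.579, 0.0715]
tip [0.4708 0.0864] 0.1092 -7.82; ptrbase [0.479  0.0842] 0.1008 -7.26; arrow [0.4662 0.0855] 0.1137 -7.08; disc [0.4513 0.0877] 0.1287 -7.25; h1 [0.5224 0.0793] 0.0571 -7.83; h2 [0.5146 0.0804] 0.065 -7.84; post [0.4929 0.083 ] 0.0869 -7.61; -6 [0.4573 0.1   ] 0.125 -13.18; 6 [0.4543 0.0732] 0.1247 -0.76; 12 [0.4549 0.0603] 0.1246 5.14; 
[0.5776, 0.0725]
tip [0.4708 0.0864] 0.1077 -7.39; ptrbase [0.479  0.0842] 0.0993 -6.79; arrow [0.4662 0.0855] 0.1121 -6.66; disc [0.4513 0.0877] 0.1272 -6.88; h1 [0.5224 0.0793] 0.0556 -7.01; h2 [0.5146 0.0804] 0.0635 -7.12; post [0.4929 0.083 ] 0.0853 -7.07; -6 [0.4573 0.1   ] 0.1234 -12.88; 6 [0.4543 0.0732] 0.1233 -0.31; 12 [0.4549 0.0603] 0.1233 5.66; 
[0.579, 0.073]
tip [0.4708 0.0864] 0.109 -7.03; ptrbase [0.479  0.0842] 0.1006 -6.41; arrow [0.4662 0.0855] 0.1135 -6.32; disc [0.4513 0.0877] 0.1285 -6.58; h1 [0.5224 0.0793] 0.0569 -6.33; h2 [0.5146 0.0804] 0.0648 -6.53; post [0.4929 0.083 ] 0.0867 -6.63; -6 [0.4573 0.1   ] 0.1246 -12.51; 6 [0.4543 0.0732] 0.1247 -0.07; 12 [0.4549 0.0603] 0.1247 5.83;
```

```bash
python3 -m crank '[[0.5,0.5,2,0,0,-4,0],[1,0.8,4,0,0,-10,0],[1,0.8,4.5,0,0,-19,0],[1,0.8,4.5,0,0,-19,0],[1,0.8,4.5,0,0,-19,0]]';python3 - <<'E'
from h import *
import pickle
W=shot('wrist','w7.png');pickle.dump(W,open('c7.pkl','wb'))
print(-W['R'].T@W['t'])
cv2.imwrite('pics/w7z.png',cv2.resize(cv2.imread('pics/w7.png')[0:215,130:400],(0,0),fx=2.7,fy=2.7,interpolation=cv2.INTER_CUBIC))
E
```

```text
time: 6.8
tool_pos: [0.4166, 0.1171, 0.1628]
tool_rot: [-3.142, -0.0, -0.122]
contact_force: [0.4, -0.1, -0.0]
opening: 0.0003
[0.48272354 0.10892607 0.30300089]
```

View pics/w7z.png

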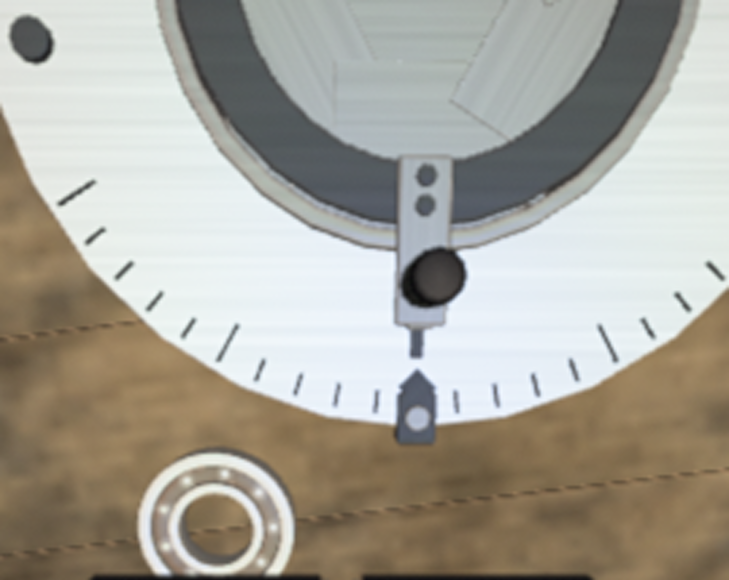

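```bash
python3 -m crank '[[1.5,2.5,-2,0,0,10,0],[4.5,7,-3,0,0,20,0],[8,12.5,-3,0,0,30,0],[11.5,18,-3,0,0,40,0],[14.2,22,-3,0,0,50,0]]'; python3 -m crank '[[0,0,0,0,0,0,0],[0,0,0,0,0,0,0]]'
python3 - <<'E'
from h import *
import pickle
W=shot('wrist','w8.png');T=shot('top','t8.png');pickle.dump((W,T),open('c8.pkl','wb'))
s=robot.observe();y=s['tool_rot'][2];d=np.array([.536,-.1247])-s['tool_pos'][:2];print(y,s['qpos'],np.cos(y)*d[0]+np.sin(y)*d[1],np.sin(y)*d[0]-np.cos(y)*d[1])
E
```

```text
time: 7.48
tool_pos: [0.5315, -0.1209, 0.1933]
tool_rot: [-3.141, -0.001, -1.001]
contact_force: [1.4, 0.6, 1.6]
opening: 0.0002
time: 7.72
tool_pos: [0.5301, -0.1182, 0.1926]
tool_rot: [3.141, 0.001, -0.992]
contact_force: [0.1, -0.2, -1.5]
opening: 0.0002
-0.9906435646827829 [-3.59216283e-01  4.21903208e-01  1.55523762e+00  1.71819683e-04
  1.16478782e+00  2.20215571e+00] 0.009371850780833581 -0.0009539687759685441
```

View pics/w8.png

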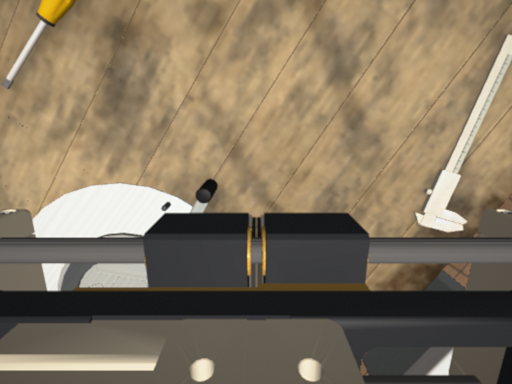

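View pics/t8.png

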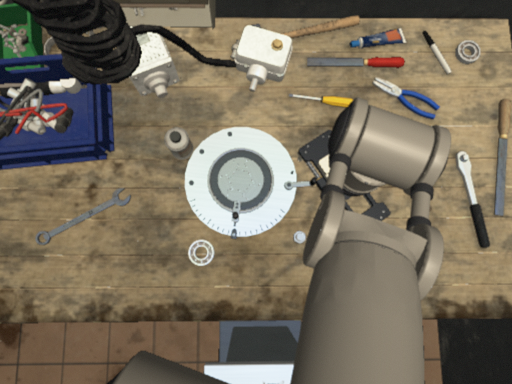

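```bash
python3 - <<'E'
from h import *
import pickle
W,T=pickle.load(open('c8.pkl','rb'))
print(ray(W,208,186,.107))
E
python3 -m crank '[[0.9,0,0,0,0,0,0],[0.9,0,4,0,0,0,0],[0.9,0,8,0,0,0,0],[0.9,0,9.5,0,0,0,0],[0.9,0,9.5,0,0,0,0]]'
```

```text
[ 0.57165158 -0.10688728  0.107     ]
time: 8.45
tool_pos: [0.5354, -0.126, 0.0975]
tool_rot: [3.141, 0.001, -0.992]
contact_force: [0.9, -0.1, 0.9]
opening: 0.0
```

```bash
python3 -m crank '[[0,-0.8,0,0,0,0,0],[0,-1.6,0,0,0,0,0],[0,-2.4,0,0,0,0,0],[0,-3,0,0,0,0,0],[0,-3,0,0,0,0,0]]'
python3 - <<'E'
from h import *
S=shot('scene','s9.png')
cv2.imwrite('pics/s9z.png',cv2.resize(cv2.imread('pics/s9.png')[100:250,180:340],(0,0),fx=3.7,fy=3.7,interpolation=cv2.INTER_CUBIC))
E
```

```text
time: 9.07
tool_pos: [0.5611, -0.1098, 0.0981]
tool_rot: [-3.141, -0.001, -0.992]
contact_force: [-1.4, 0.1, 0.4]
opening: 0.0004
```

View pics/s9z.png

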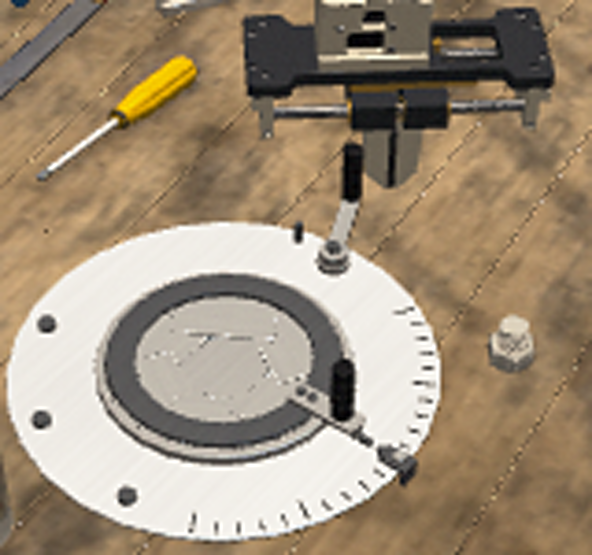

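```bash
python3 -m crank '[[0,-0.7,0,0,0,0,0],[0,-1.4,0,0,0,0,0],[0,-2.1,0,0,0,0,0],[0,-2.8,0,0,0,0,0],[0,-3.3,0,0,0,0,0]]';python3 -m crank '[[0,-0.3,0,0,0,0,0],[0,-0.5,0,0,0,0,0]]'
python3 - <<'E'
from h import *
S=shot('scene','s10.png')
cv2.imwrite('pics/s10z.png',cv2.resize(cv2.imread('pics/s10.png')[100:250,180:340],(0,0),fx=3.7,fy=3.7,interpolation=cv2.INTER_CUBIC))
E
```

```text
time: 9.75
tool_pos: [0.5883, -0.091, 0.0976]
tool_rot: [3.141, 0.001, -0.992]
contact_force: [-3.3, -0.1, 0.9]
opening: 0.0003
time: 10.0
tool_pos: [0.5919, -0.0884, 0.0974]
tool_rot: [3.141, 0.001, -0.992]
contact_force: [-3.2, -0.4, -0.1]
opening: 0.0003
```

View pics/s10z.png

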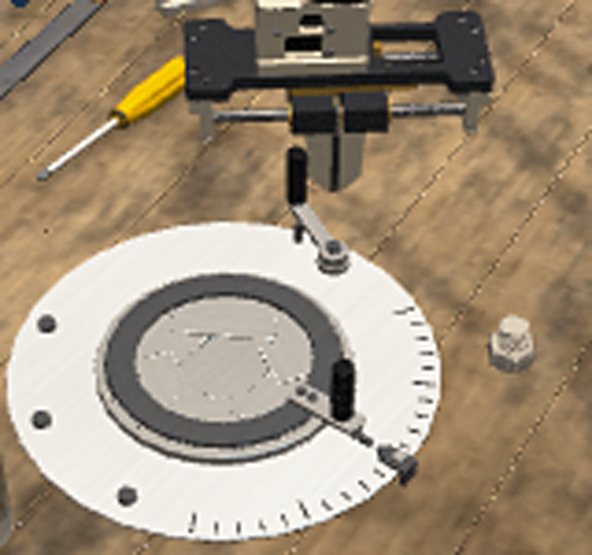

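```bash
python3 -m crank '[[0,-0.2,0,0,0,0,0],[0,-0.4,0,0,0,0,0]]'; python3 -m crank '[[0,-0.15,0,0,0,0,0]]';  python3 -m crank '[[0,-0.15,0,0,0,0,0]]'
```

```text
time: 10.3
tool_pos: [0.5954, -0.0867, 0.0975]
tool_rot: [3.141, 0.001, -0.992]
contact_force: [-4.4, 0.0, -0.2]
opening: 0.0005
time: 10.42
tool_pos: [0.5968, -0.0859, 0.0975]
tool_rot: [3.141, 0.0, -0.992]
contact_force: [-4.2, 0.2, -0.0]
opening: 0.0005
time: 10.55
tool_pos: [0.597, -0.0857, 0.0975]
tool_rot: [3.139, 0.001, -0.992]
contact_force: [-10.8, -5.0, 2.2]
opening: 0.0003
```

```bash
python3 -m crank '[[0,-0.05,0,0,0,0,0],[0,-0.05,0,0,0,0,0]]'
python3 - <<'E'
from h import *
S=shot('scene','s11.png')
cv2.imwrite('pics/s11z.png',cv2.resize(cv2.imread('pics/s11.png')[100:250,180:340],(0,0),fx=3.7,fy=3.7,interpolation=cv2.INTER_CUBIC))
E
```

```text
time: 10.8
tool_pos: [0.597, -0.0857, 0.0975]
tool_rot: [3.138, 0.001, -0.992]
contact_force: [-10.1, -4.0, 2.5]
opening: 0.0005
```

View pics/s11z.png

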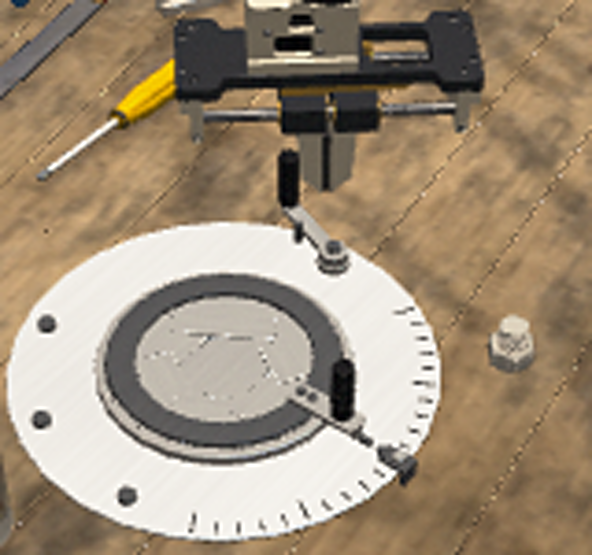

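```bash
python3 -m crank '[[0,1,0,0,0,0,0],[0,4,0,0,0,0,0],[0.5,5,-4,0,0,0,0],[1,6,-9,0,0,0,0],[1,8,-14,0,0,0,0]]'; python3 -m crank '[[0,5,0,0,0,0,0],[0,10,0,0,0,0,0],[0,14,0,0,0,0,0],[0,14,0,0,0,0,0]]'
python3 - <<'E'
from h import *
import pickle
S=shot('scene','s12.png');T=shot('top','t12.png');pickle.dump((S,T),open('c12.pkl','wb'))
a=cv2.resize(cv2.imread('pics/t12.png')[115:275,170:330],(0,0),fx=3.75,fy=3.75,interpolation=cv2.INTER_CUBIC);cv2.imwrite('pics/t12z.png',a)
cv2.imwrite('pics/s12z.png',cv2.resize(cv2.imread('pics/s12.png')[100:290,150:350],(0,0),fx=3,fy=3,interpolation=cv2.INTER_CUBIC))
E
```

```text
time: 11.48
tool_pos: [0.5378, -0.1376, 0.2397]
tool_rot: [-3.139, -0.003, -0.992]
contact_force: [0.4, -0.7, 0.8]
opening: 0.0004
time: 11.98
tool_pos: [0.4189, -0.2151, 0.2386]
tool_rot: [-3.14, -0.003, -0.996]
contact_force: [-0.0, -0.5, 0.9]
opening: 0.0004
```

View pics/t12z.png

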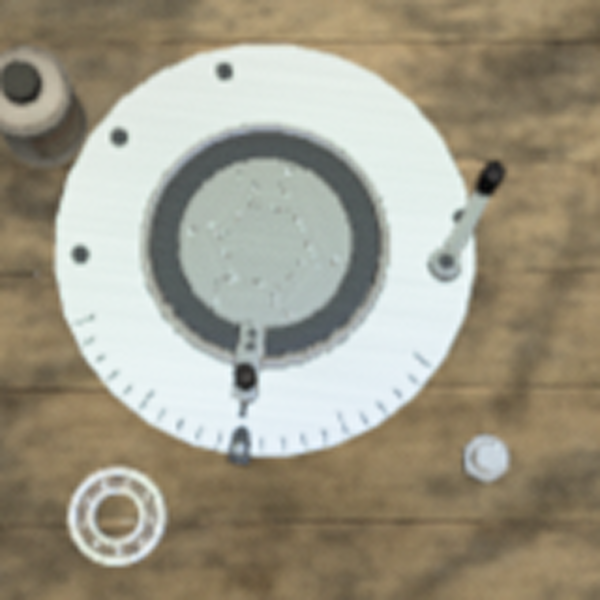

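View pics/s12z.png

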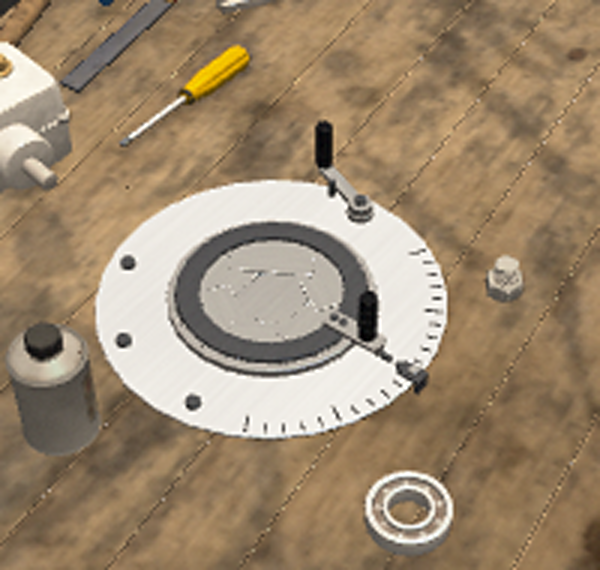

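Run:
```python
from h import *
robot.hand_in(); print(robot.observe()['time'])
```

```text
the job is handed in; nothing more can be done
the job is handed in; nothing more can be done
```

The damper is set on the clip's arrow and clamped, and the job is handed in; it reported no verdict. The arm had used about 12 s of the 56 s allowed.

- **Lever:** I pushed it round with the outside of the closed fingers. In a close wrist-camera picture taken before clamping, the pointer was within about 0.3° of the arrow. A slightly coarser wrist view had put it about 0.4° short, which is within reading error, so I left it there.
- **Clamp:** I pushed its lever away from the robot with the closed fingers until it stopped moving. The force rose from about 4 N to 12 N and the tool did not move any further. In the last pictures the clamp lever lies against its stop pin.
- **Last pictures:** With the arm clear of everything, the top and scene pictures show the pointer still on the arrow. The oil can, bearing and fitting are where they started.

One estimate disagreed: a wrist-camera reading of the clamp post before the push was about 11 mm off the top-camera one. I used the top-camera value because it fitted the post's known distance from its pivot, and the push made contact as expected.

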